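# Read the pre-charge of an expansion vessel

## Robot

A 7-joint arm with a two-finger parallel gripper is mounted at the origin on the work surface. World frame = base frame: x ahead of the robot, y to its left, z up, the work surface at z = 0. Lengths are in m, angles in rad, forces in N, time in s.
With the tool pointing down it reaches from about 0.425 to 0.925 m from the base axis. Payload 6.8 kg.
Tool frame: the origin (TCP) lies between the finger pads; the fingertips stand r.tips_ahead ahead of it and the grasp point (between the pads) lies 5 mm behind it (r.tips_ahead is the distance from the TCP to the fingertips, in m); z points along the fingers, y is the line along which they close (so a half turn about z gives the same grasp; the last joint's range is limited). The gripper opens to 85 mm and grips with 20 to 120 N. Pads are 22 mm wide; open, the fingers measure 114 mm over their backs; the gripper's body (76 mm by 85 mm) begins 54 mm behind the grasp point. The pads swing forward as they close: fully open they stand 13 mm farther back than shut.
Start: joints at [-1.341, 0.477, 0.022, 1.555, -0.011, 1.109, -0.083], TCP at [0.224, 0.637, 0.217] pointing down, gripper open.
Joint ranges: [-2.96, 2.96], [-0.34, 2.1], [-1.41, 1.46], [0.24, 2.44], [-1.37, 4.51], [0.17, 1.92], [-2.96, 2.96]. Speed limits (rad/s): [2.39, 2.39, 3.14, 3.14, 3.14, 3.14, 3.14].

## Interface

Orientations are given as a rotation vector (axis times angle).
In Python, from bench import r gives the robot as it stands.
- The arm moves only by the tool move_arm, never from a script. Its argument "rows" is one flat list of numbers, 4 for each row, row after row: the shift along the tool's x, y, z in cm, then the turn about the tool's z in degrees. In form: [tx, ty, tz, twist, tx, ty, tz, twist, ...]. A call has 1 to 10 rows; each row is the pose to reach, as a shift and turn from the pose commanded when the call began, along the tool's axes at that moment; what a row does not reach only later rows make up. A row lasts 1/8 s, in which the tool goes at most 62.5 mm and 10.7 degrees, less where a joint would pass 70% of its speed; a pose out of reach is approached as far as the arm can. A call with a gripper value outside its range is refused whole. "fingers" is the opening, from 0 (shut) to 1 (fully open), set as the call begins (left out, the last holds). The fingers move at their own pace and stop on an object; "newtons" is the grip in N (left out, the last holds). Time passes only in rows, so rows that repeat a pose let the fingers close. It gives the time, the measured TCP pose, the force, the opening and the grip force at its end, in the units of the state.
- r.get_obs(): the state, without advancing time (a new reading comes with each control period).
- r.grab_frame(name): name is "scene" or "top" or "wrist"; returns the picture (480x640x3 uint8, blue, green, red); there is no depth.
- r.camera_params(name): a dict with "fx", "fy", "cx", "cy" (pixels), "world_from_camera" (4x4, takes a point from camera to world coordinates). Camera axes: x right, y down, z forward; pixel columns grow to the right and rows downward; lengths in m; the calibration is good to about 2 mm. The wrist camera is an equidistant fisheye: a pixel r from the principal point sees the ray r / f radians off the axis. A picture is of the moment at which its call begins: read the wrist's pose just before it. camera_params takes no time and is no camera call; for the wrist camera it gives the pose at the moment of the call.
- r.hand_in(): hands the job in; it is judged then, once.
The state is a dict: "clock": time; "joints": joint angles; "qvel": joint speeds; "tau": joint torques, N m; "tcp_pos": TCP position; "orientation": TCP orientation; "contact_force": force on the tool from outside, world axes, zero at the start; "moment": the same for the moment, N m; "grip_width": finger opening in m; "gripper_force": force on a finger pad.
Only numpy, scipy, OpenCV 4.12 (cv2) and the standard library are available. Lean on these libraries where they do the work, as an engineer would, in place of code of your own. Each camera call takes 0.05 s, during which the arm holds its last target. There are 200 camera calls.

## Task

Check the air charge of the flat round expansion vessel lying on the bench: unscrew the winged cap in the middle of its top (anticlockwise) and swing it right aside on its link, then take the digital pressure gauge out of its pocket in the holder and set its chuck down over the air valve, straight in line with the valve, pressing gently but enough to push the valve's spring pin well in. Keep the gauge there, straight and steady, for a few seconds to take the reading, and finish while still holding it on the valve: do not put it down or let it go. Leave the other things on the bench and in the holder where they are.

Things in the scene. Friction and masses are not known exactly. Their poses are not given: they have to be found in the camera images.
- vessel: Flat round grey steel expansion vessel, 320 mm across, 86 mm high, fixed on the bench. Origin: centre of its underside; z up, x towards the cap's post. Its top is flat for 210 mm. In the middle stands a round steel neck, 38 mm outside, 32 mm inside, rim 104 mm above the bench: the well of the air valve, closed by the cap. A pipe stub sticks out of its edge on the -x side.
- valve_top (a point): The air valve: an upright brass stem 8 mm thick in the middle of the well, hidden until the cap is swung aside. This point: centre of the stem's top face, 99 mm above the bench, 5 mm below the well's rim, 13 mm above its floor; z up along the valve. A spring pin 4.4 mm thick stands 3 mm proud of it.
- valve_pin (a joint): How far the valve's spring pin is pushed in: 0 = out (3 mm proud), 0.003 = flush with the stem. It starts to move at 2.2 N and takes 7.3 N when flush; beyond that the chuck sits hard on the stem.
- cap (a joint): Turn of the cap in rad: about 0 = screwed home, grows anticlockwise seen from above, stop at 2.4. The cap rises 3 mm per rad. Its skirt is clear of the neck from 1.2 on (give it a little more); before that it cannot be swung aside. Turns stiffly (0.06 N m) and stays where it is left.
- cap_wing (a point): Centre of the cap's wing, the bar to turn it by: 36 mm long (this point's x), 11 wide (y), 18 high (z), black plastic; 130 mm above the bench at turn 0, and x then points at the post. Moves with the cap, a black disc 46 mm across under it. Nothing near stands higher than the wing's underside. Until the cap is swung it is right over the valve.
- cap_arm (a joint): Swing in rad of the flat link that carries the cap round its upright post: 0 = cap over the well, grows clockwise seen from above, stop at 2.0. The wing's heading goes round with it unless the cap also turns in the link. The well is fully open from 1.2 on. Needs about 1.2 N at the cap and stays where it is left.
- cap_post (a point): Top of the 8 mm steel post that the cap's link swings about, 42 mm from the valve's axis, 122 mm above the bench; z up.
- holder: Grey plastic holder fixed on the bench: two pockets, 45 mm either side of its origin along its y, each 32 x 40 mm (x, y) inside, open on top, rim at 60 mm, floor at 5 mm. The gauge stands in one, the torch in the other; which is which varies. Origin: centre of its underside; z up.
- gauge: Digital pressure gauge, upright in its pocket, 133 mm tall, 160 g. Origin: centre of the chuck's mouth, its lowest point; z to its top. Black body 24 mm thick (x), 32 wide (y), z = 45 to 133 mm, display on -x: grip its y sides at about z = 105 mm. Below, a neck 15 to 20 mm thick and a brass bell chuck 22 mm outside; inside it narrows from 17 mm to 10 mm at a flat seat 9 mm deep.
- gauge_seat (a point): The flat seat inside the gauge's chuck, 9 mm above the mouth, on the gauge's axis: it is what pushes the pin. With the pin pushed flush it lies on point valve_top.
- torch: Round aluminium pocket torch, 23 to 29 mm thick, 115 mm tall, in the holder's other pocket. Leave it there. Origin: centre of its underside.
- tape: Roll of white thread tape, 54 mm across, 13 mm high, lying on the vessel's top, about 90 mm from its middle. Leave it. Origin: centre of its underside.
- ball_valve: Brass and steel ball valve with a flat lever, 100 mm long, 48 mm high, lying beside the holder. Leave it. Origin: under its middle.
- elbow: Copper pipe elbow, 28 mm thick, legs of 40 mm, lying beside the holder. Leave it. Origin: under its corner.
- paste_tin: Tin of jointing paste, 72 mm across, 75 mm high, at the back of the bench. Leave it. Origin: centre of its underside.
- wrench: Steel wrench 200 mm long lying at the back of the bench. Leave it.

How it is judged:
By the outcome, as a careful person would: the job done as asked, in the order asked, and still so for the second after the job is handed in, while the arm keeps its last pose, push and grip.
It also fails if it takes over 61 s, if anything falls off the work surface, if the arm or the gripper's body presses on something with over 40 N, if the wrist force passes 120 N, or if a joint passes its speed limit or range.

## Working session

There is one attempt and no reset: what is moved stays moved. The work goes in short steps, Python scripts to look and compute and a tool call to move; the robot and the scene stay as the last step left them, time stands still between calls to the robot, and variables do not carry over. Pictures are saved under pics/ and viewed, at most 10 in all, crops included, and the job is handed in when it is done.

Besides the shell and the picture viewer there is one more tool, called by a JSON object that holds its "name" and its "arguments". move_arm: Moves the arm, as the interface text tells. Its arguments: {"type":"object","properties":{"rows":{"type":"array"},"fingers":{"type":"number"},"newtons":{"type":"number"}},"required":["rows"]}

```bash
mkdir -p pics; ls; python3 - <<'E'
from bench import r
import cv2,numpy as np
for n in("scene","top"):
    f=r.grab_frame(n); cv2.imwrite(f"pics/{n}0.png",f)
    p=r.camera_params(n); print(n,p["fx"],p["cx"],p["cy"],np.round(p["world_from_camera"],3).tolist())
p=r.camera_params("wrist");print(p["fx"],np.round(p["world_from_camera"],3).tolist())
o=r.get_obs();print(o["tcp_pos"],o["orientation"],o["clock"],r.tips_ahead)
E
```

```text
pics
scene 564.1020063019952 324.2484806306958 231.37038175886318 [[0.806, 0.391, -0.443, 1.047], [0.591, -0.56, 0.58, -0.712], [-0.022, -0.73, -0.683, 0.843], [0.0, 0.0, 0.0, 1.0]]
top 622.8549787170666 314.48742746067666 231.70282941510348 [[-0.022, -0.994, 0.103, 0.449], [-1.0, 0.023, 0.015, -0.088], [-0.018, -0.103, -0.995, 1.286], [0.0, 0.0, 0.0, 1.0]]
371.64829954431775 [[0.331, 0.901, 0.28, 0.153], [0.944, -0.316, -0.099, 0.661], [-0.001, 0.297, -0.955, 0.374], [0.0, 0.0, 0.0, 1.0]]
[0.22349893 0.63632055 0.21559289] [-5.27974395e-01 -3.09671488e+00  2.69075860e-03] 0.1 0.014
```

View pics/scene0.png

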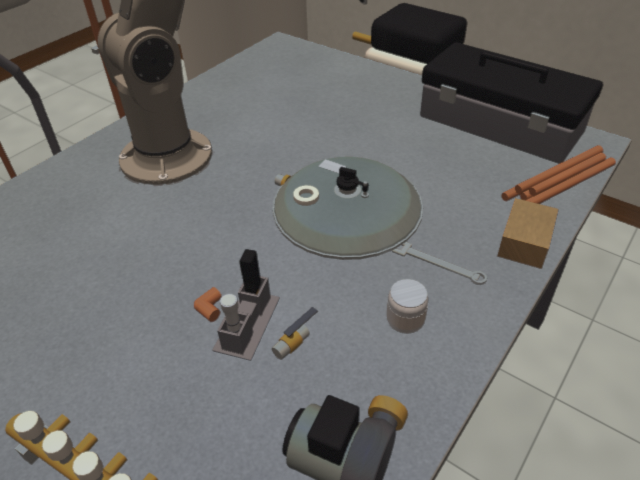

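View pics/top0.png

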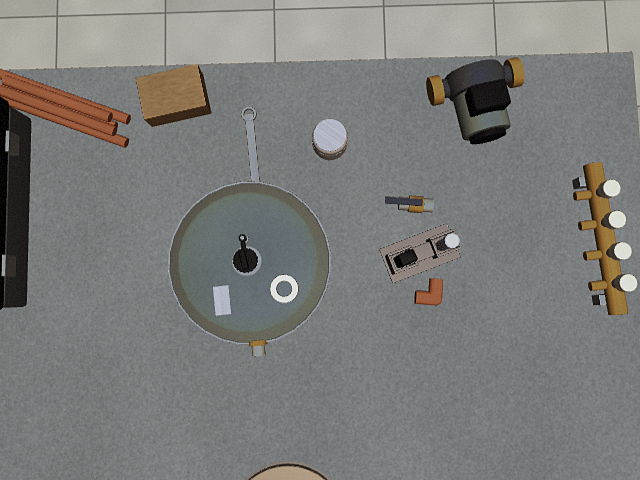

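The scene view shows the cap at about (347,182) with its post towards (365,188). The gauge, black, is at (250,265) and the torch at (231,308). In the top view the cap is at (245,261), the post at (242,238), the gauge at (405,257) and the torch at (452,241).

```bash
python3 - <<'E'
import cv2,numpy as np
s=cv2.imread("pics/scene0.png");t=cv2.imread("pics/top0.png")
def c(im,u,v,w,h,k): return cv2.resize(im[v:v+h,u:u+w],None,fx=k,fy=k,interpolation=cv2.INTER_CUBIC)
a=np.hstack([c(s,322,157,50,37,8),c(t,220,228,50,37,8)])
b=np.hstack([c(s,210,245,80,60,5)[:300],c(t,375,220,80,60,5)])
o=np.vstack([a,b]);print(o.shape);cv2.imwrite("pics/c1.png",o)
E
```

```text
(596, 800, 3)
```

View pics/c1.png

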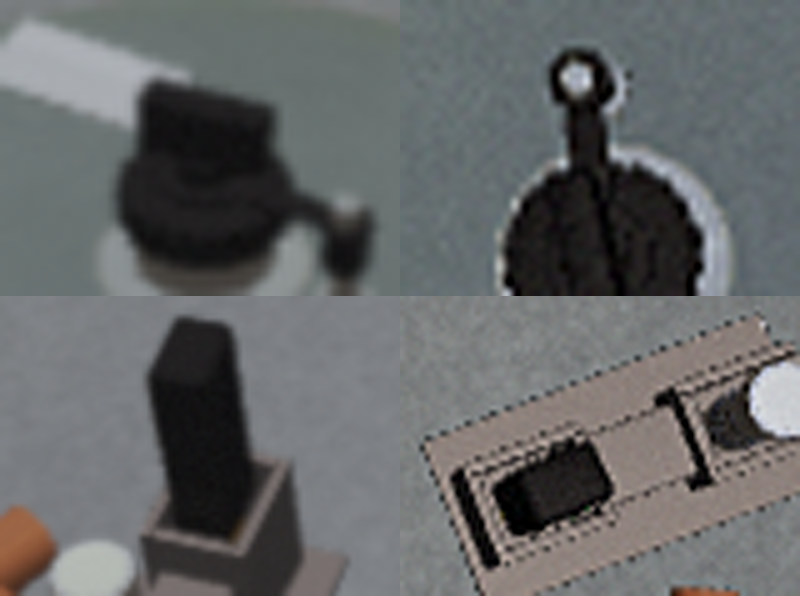

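```bash
cat > h.py <<'E'
from bench import r
import numpy as np, cv2
from scipy.spatial.transform import Rotation as R
def ray(n,u,v,p=None):
    p=p or r.camera_params(n); T=np.array(p["world_from_camera"])
    x,y=(u-p["cx"])/p["fx"],(v-p["cy"])/p["fy"]
    if n=="wrist":
        a=np.hypot(x,y); d=np.array([x/a*np.sin(a),y/a*np.sin(a),np.cos(a)]) if a>1e-9 else np.array([0,0,1.])
    else: d=np.array([x,y,1]); d/=np.linalg.norm(d)
    return T[:3,3],T[:3,:3]@d
def tri(rays):
    A=sum(np.eye(3)-np.outer(d,d) for o,d in rays); b=sum((np.eye(3)-np.outer(d,d))@o for o,d in rays)
    X=np.linalg.solve(A,b); return X,[np.linalg.norm((np.eye(3)-np.outer(d,d))@(X-o)) for o,d in rays]
def atz(ry,z): o,d=ry; return o+d*(z-o[2])/d[2]
def delta(target,yaw_y=None):
    """shift (cm, tool axes) to target; twist (deg) so tool y has world heading yaw_y (mod 180)"""
    o=r.get_obs(); M=R.from_rotvec(o["orientation"]).as_matrix()
    s=M.T@(np.array(target)-o["tcp_pos"])*100
    tw=None
    if yaw_y is not None:
        h=np.degrees(np.arctan2(M[1,1],M[0,1])); tw=-((yaw_y-h+90)%180-90)
    return np.round(s,2),tw,o
E
python3 - <<'E'
from h import *
for nm,a,b in [("post",(365.1,182.4),(242.1,237.6)),("wing",(347.6,171),(245.4,260.9)),("gtop",(248.4,255.8),(408.4,257.8))]:
    X,e=tri([ray("scene",*a),ray("top",*b)]); print(nm,X.round(4),np.round(e,4))
t=lambda x,y,z:atz(ray("top",375+(x-400)/5,220+(y-296)/5),z)
d=t(760,315,0)-t(425,440,0); print("holder yaw of long edge",np.degrees(np.arctan2(d[1],d[0])))
o=r.get_obs();M=R.from_rotvec(o["orientation"]).as_matrix();print(M.round(3))
T=np.array(r.camera_params("wrist")["world_from_camera"]);print("cam in tool",(M.T@(T[:3,3]-o["tcp_pos"])).round(3),(M.T@T[:3,2]).round(3))
print(delta([.41,.05,.26],0))
E
```

```text
post [0.5617 0.0667 0.1224] [0.0002 0.0002]
wing [0.5189 0.0608 0.1364] [0.0024 0.0024]
gtop [ 0.5166 -0.2408  0.1376] [0.0011 0.0011]
holder yaw of long edge -70.84588961796698
[[-0.944  0.331 -0.   ]
 [ 0.331  0.944 -0.002]
 [-0.    -0.002 -1.   ]]
cam in tool [ 0.075 -0.001 -0.159] [-0.297  0.001  0.955]
(array([-37.03, -49.15,  -4.35]), np.float64(70.64877965484615), {'clock': 0.1, 'joints': array([-1.34113104,  0.47776778,  0.02234811,  1.55634412, -0.01153326,
        1.1093322 , -0.08307757]), 'qvel': array([ 4.63347726e-04, -2.29047434e-03, -1.27998180e-03, -2.44491242e-03,
       -1.16251858e-03,  1.70710639e-03, -5.80478073e-05]), 'tau': array([ 3.57343277e-03, -5.97764182e+01,  1.61309447e+00, -2.81955868e+01,
        1.27221723e-02,  5.08646583e-03,  2.97755335e-06]), 'tcp_pos': array([0.22349893, 0.63632055, 0.21559289]), 'orientation': array([-5.27974395e-01, -3.09671488e+00,  2.69075860e-03]), 'contact_force': array([-0.11603713, -0.42379427,  0.6044333 ]), 'moment': array([0.03274256, 0.03392832, 0.03778731]), 'gripper_force': 0.0, 'grip_width': 0.08546808162890218})
```

```bash
python3 - <<'E'
from h import *
s,t,o=delta([.519,.061,.25],-82); print(s,t)
E
```

```text
[-46.94 -44.5   -3.36] -27.35122034515385
```

{"name": "move_arm", "arguments": {"rows": [-3,-3,0,10.2,-7.5,-7.2,0,20.4,-12,-11.4,0,30.6,-16.5,-15.7,0,40.8,-21,-20,0,51,-25.5,-24.2,0,61.2,-30,-28.5,0,71.4,-34.5,-32.7,0,81.6,-39,-37,0,91.8,-43,-40.8,0,102]}}

```text
clock: 1.35
tcp_pos: [0.4946, 0.1072, 0.2165]
orientation: [-2.744, -1.529, -0.0]
contact_force: [1.4, 0.3, -0.6]
grip_width: 0.0851
gripper_force: 0.0
```

```bash
python3 - <<'E'
from h import *
s,t,o=delta([.519,.061,.25],-82); print(s,t,o["clock"],o["joints"].round(2))
E
```

```text
[-2.65  4.5  -3.35] 50.26759275677286 1.35 [-0.84  0.21  0.59  1.98 -0.14  0.98 -0.74]
```

{"name": "move_arm", "arguments": {"rows": [-0.6,1,-0.5,10,-1.2,2,-1.2,20,-1.8,3,-2,30,-2.4,4,-2.8,40,-2.65,4.5,-3.35,50.3,-2.65,4.5,-3.35,50.3,-2.65,4.5,-3.35,50.3]}}

```text
clock: 2.22
tcp_pos: [0.5184, 0.0637, 0.2495]
orientation: [-3.133, -0.235, 0.001]
contact_force: [0.1, 0.0, 0.6]
grip_width: 0.0853
gripper_force: 0.0
```

```bash
python3 - <<'E'
from h import *
p=r.camera_params("wrist"); f=r.grab_frame("wrist"); cv2.imwrite("pics/w1.png",f)
import pickle; pickle.dump(p,open("w1.pkl","wb")); o=r.get_obs(); print(o["tcp_pos"],o["clock"],o["joints"].round(2))
def proj(P):
    T=np.array(p["world_from_camera"]);q=T[:3,:3].T@(np.array(P)-T[:3,3]);a=np.arctan2(np.hypot(q[0],q[1]),q[2]);k=a/np.hypot(q[0],q[1])*p["fx"];return (q[:2]*k+[p["cx"],p["cy"]]).round()
print(proj([.519,.061,.13]),proj([.5617,.0667,.122]),proj([.5166,-.2408,.133]))
E
```

```text
[0.51835226 0.06379627 0.2495633 ] 2.275 [-0.89  0.23  0.77  1.92 -0.18  1.07 -1.47]
[322. 222.] [323. 166.] [611. 270.]
```

View pics/w1.png

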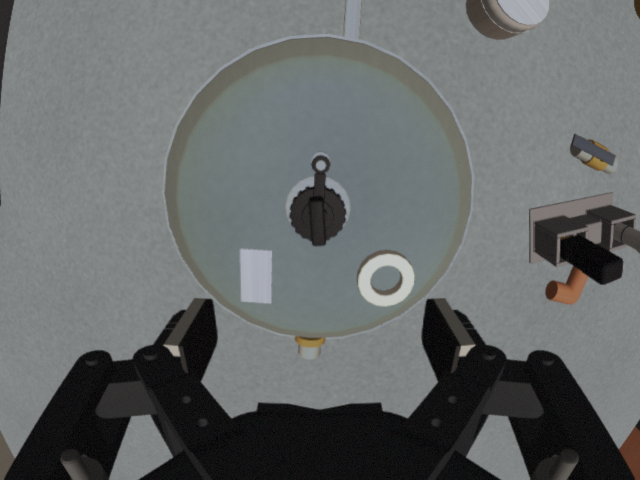

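The wrist view shows the post at (320,162), the cap disc at (318,212) with its wing upright in the picture, the tape at (386,280), and the gauge's top near (610,262). I'll enlarge it.

```bash
python3 - <<'E'
import cv2,numpy as np
w=cv2.imread("pics/w1.png")
def c(im,u,v,ww,h,k): return cv2.resize(im[v:v+h,u:u+ww],None,fx=k,fy=k,interpolation=cv2.INTER_CUBIC)
a=c(w,280,145,80,110,5); b=c(w,520,180,120,165,3)[:,:]
b=cv2.resize(w[180:318,520:620+20],None,fx=3.3,fy=4,interpolation=cv2.INTER_CUBIC)[:550]
b=np.pad(b,((0,550-b.shape[0]),(0,0),(0,0)))
o=np.hstack([a,b]);print(o.shape);cv2.imwrite("pics/c2.png",o)
E
```

```text
(550, 796, 3)
```

View pics/c2.png

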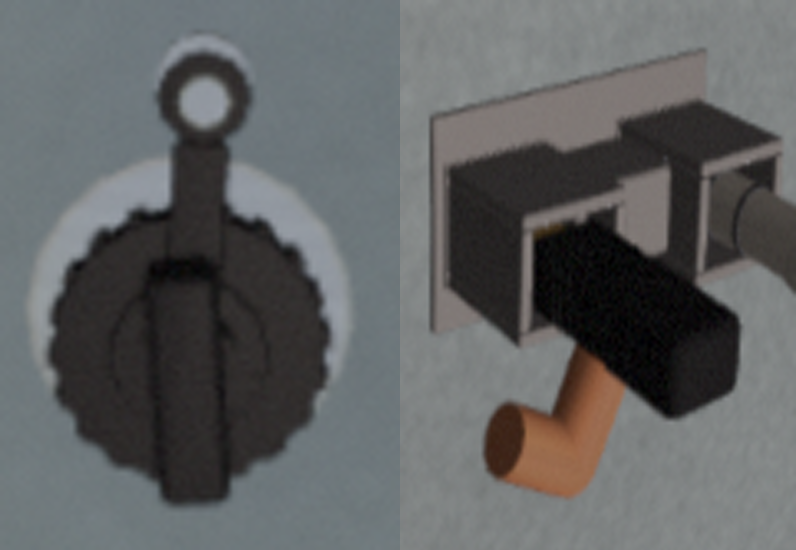

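```bash
python3 - <<'E'
from h import *
import pickle; p=pickle.load(open("w1.pkl","rb"))
w=lambda u,v:ray("wrist",u,v,p)
k=lambda x,y:w(280+x/5,145+y/5)
print("post",tri([ray("scene",365.1,182.4),ray("top",242.1,237.6),k(205,102)]),atz(k(205,102),.122))
a,b=atz(k(183,275),.139),atz(k(194,490),.139);print("wing",a,b,(a+b)/2,np.degrees(np.arctan2(*(a-b)[1::-1])),np.linalg.norm(a-b))
print("disc",atz(k(190,350),.120),atz(ray("top",245.4,260.9),.12))
print("gtop",tri([ray("scene",248.4,255.8),ray("top",408.4,257.8),w(612.4,271.2)]),atz(w(612.4,271.2),.133))
print("wing2v",tri([ray("scene",348,169.5),k(189,383)]))
g=lambda x,y,z:atz(w(520+(x-400)/3.3,180+y/4),z)
for A,B,z in[((433,118),(705,50),.003),((433,118),(432,330),.003),((525,215),(622,190),.06),((525,215),(525,338),.06),((705,150),(780,137),.06)]:
    d=g(*B,z)-g(*A,z);print(np.degrees(np.arctan2(d[1],d[0])),np.linalg.norm(d),g(*A,z),g(*B,z))
E
```

```text
post (array([0.56154667, 0.06736516, 0.12178949]), [np.float64(0.0003853220587181601), np.float64(0.000569491293342827), np.float64(0.0006360227939141887)]) [0.5615851 0.0680057 0.122    ]
wing [0.537569   0.06770239 0.139     ] [0.50468805 0.0610842  0.139     ] [0.52112852 0.06439329 0.139     ] 11.380274710305796 0.03354038331732163
disc [0.52162822 0.06432594 0.12      ] [0.51797209 0.06135639 0.12      ]
gtop (array([ 0.51658039, -0.24057563,  0.13671469]), [np.float64(0.0010204609862009735), np.float64(0.001362949776967038), np.float64(0.0005597755909516868)]) [ 0.51593524 -0.24415097  0.133     ]
wing2v (array([0.52099315, 0.0642022 , 0.13935526]), [np.float64(0.00044207580444076183), np.float64(0.0004420758044407028)])
-70.22630391166656 0.14943757404240873 [ 0.54195416 -0.20090547  0.003     ] [ 0.59250978 -0.34153163  0.003     ]
-160.96418036202894 0.07266706027156339 [ 0.54195416 -0.20090547  0.003     ] [ 0.47326091 -0.2246065   0.003     ]
-71.67830416838042 0.046484439250943026 [ 0.52906137 -0.21093236  0.06      ] [ 0.54367384 -0.25506034  0.06      ]
-157.8057385666076 0.03902155964677161 [ 0.52906137 -0.21093236  0.06      ] [ 0.49293098 -0.22567268  0.06      ]
-74.60987947098687 0.0457441067211244 [ 0.56313161 -0.2951575   0.06      ] [ 0.57527163 -0.33926128  0.06      ]
```

```bash
python3 - <<'E'
from h import *
print(delta([.5207,.0641,.1375],-78.8)[:2])
E
```

```text
(array([2.500e-01, 1.000e-02, 1.121e+01]), np.float64(-2.657739406332496))
```

{"name": "move_arm", "arguments": {"rows": [0.25,0,3,-2.7,0.25,0,7,-2.7,0.25,0,9.5,-2.7,0.25,0,10.6,-2.7,0.25,0,11.2,-2.7,0.25,0,11.2,-2.7,0.25,0,11.2,-2.7], "fingers": 0.45, "newtons": 30}}

```text
clock: 3.15
tcp_pos: [0.5219, 0.0639, 0.1388]
orientation: [-3.126, -0.303, -0.002]
contact_force: [-0.1, -0.6, 0.6]
grip_width: 0.0384
gripper_force: 0.0
```

{"name": "move_arm", "arguments": {"rows": [0,0,0,0,0,0,0,0,0,0,0,0,0,0,0,0,0,0,0,0,0,0,0,0], "fingers": 0}}

```text
clock: 3.9
tcp_pos: [0.5213, 0.0637, 0.138]
orientation: [3.127, 0.302, -0.0]
contact_force: [0.1, 0.6, 0.3]
grip_width: -0.0002
gripper_force: 0.0
```

```bash
python3 - <<'E'
from h import *
s,t,o=delta([.5207,.0641,.1375],-78.8);print(s,t,o["contact_force"],o["moment"],o["joints"].round(2))
E
```

```text
[-0.05 -0.05  0.05] -0.1597152163853366 [0.10932277 0.64169029 0.2805223 ] [-0.03887083  0.01315663 -0.00254052] [-0.79  0.39  0.69  2.02 -0.33  0.84 -1.29]
```

```bash
python3 - <<'E'
from h import *
f=r.grab_frame("wrist"); s=r.grab_frame("scene")
a=cv2.resize(f[150:400,220:420],None,fx=2,fy=2);b=cv2.resize(s[130:230,290:410],None,fx=3.3,fy=5)
cv2.imwrite("pics/c3.png",np.hstack([a,b]))
E
```

```text
(no output)
```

View pics/c3.png

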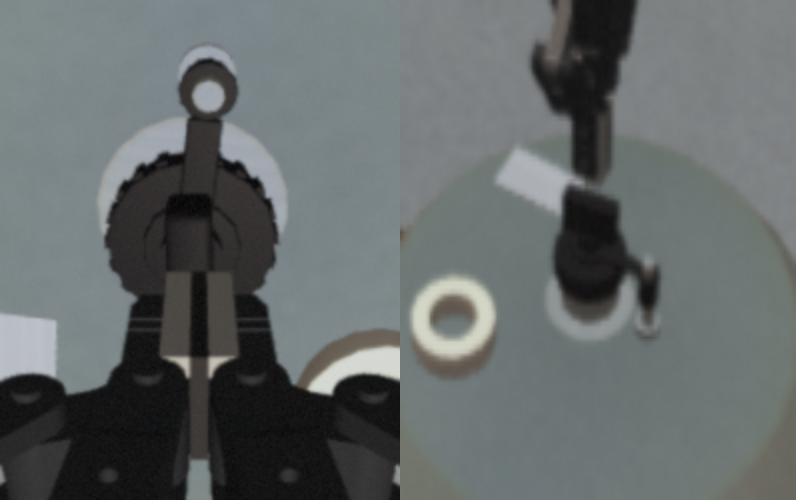

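```bash
python3 - <<'E'
from h import *
def pj(n,P):
    p=r.camera_params(n);T=np.array(p["world_from_camera"]);q=T[:3,:3].T@(np.array(P)-T[:3,3])
    if n!="wrist": return (q[:2]/q[2]*p["fx"]+[p["cx"],p["cy"]]).round(1)
    h=np.hypot(q[0],q[1]);return (q[:2]*np.arctan2(h,q[2])/h*p["fx"]+[p["cx"],p["cy"]]).round(1)
for z in(.124,.130,.135,.14,.145,.15,.16): print(z,pj("scene",[.521,.064,z]),pj("wrist",[.521,.064,z]))
w=lambda x,y,z:atz(ray("wrist",220+x/2,150+y/2),z)
print("wing far end top",w(188,215,.139),w(188,195,.139),"post",w(208,97,.122), "disc edges at 120",w(105,235,.12),w(278,235,.12))
print("tip ray pts",w(198,270,.124),w(198,270,.14),w(198,270,.15))
print("tape",w(0,0,0)[:0])
E
```

```text
0.124 [348.1 175.6] [316.6 277.9]
0.13 [348.1 173.2] [316.6 282.8]
0.135 [348.1 171.3] [316.5 287.1]
0.14 [348.2 169.4] [316.4 291.7]
0.145 [348.2 167.4] [316.3 296.5]
0.15 [348.2 165.4] [316.2 301.5]
0.16 [348.2 161.5] [316.  312.5]
wing far end top [0.53721552 0.06825034 0.139     ] [0.54193322 0.0691529  0.139     ] post [0.56138403 0.06825159 0.122     ] disc edges at 120 [0.52048976 0.08713248 0.12      ] [0.52910537 0.04337773 0.12      ]
tip ray pts [0.51730446 0.06205674 0.124     ] [0.5246172  0.06347146 0.14      ] [0.52918767 0.06435566 0.15      ]
tape []
```

The fingers shut above the wing: the pad tips show at about z = 0.15, higher than the 0.124 I expected, and there is no contact. I'll reopen and feel downwards in small steps.

{"name": "move_arm", "arguments": {"rows": [0,0,0,0,0,0,0,0,0,0,0,0,0,0,0.3,0,0,0,0.5,0,0,0,0.5,0], "fingers": 0.35}}

```text
clock: 4.75
tcp_pos: [0.5211, 0.0637, 0.1327]
orientation: [3.127, 0.302, -0.001]
contact_force: [0.2, 0.7, -0.0]
grip_width: 0.0298
gripper_force: 0.0
```

```bash
python3 - <<'E'
from h import *
f=r.grab_frame("wrist"); s=r.grab_frame("scene")
a=cv2.resize(f[150:400,220:420],None,fx=2,fy=2);b=cv2.resize(s[130:230,290:370],None,fx=5,fy=5)
cv2.imwrite("pics/c4.png",np.hstack([a,b]))
E
```

```text
(no output)
```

View pics/c4.png

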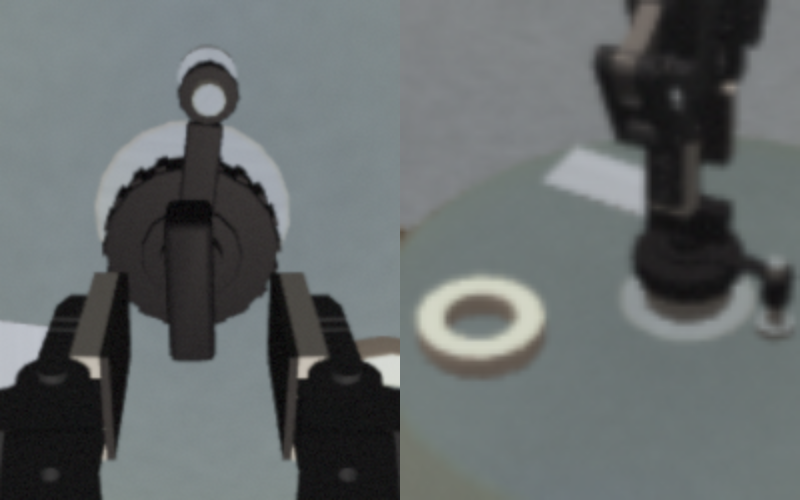

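```bash
python3 - <<'E'
from h import *
o=r.get_obs();M=R.from_rotvec(o["orientation"]).as_matrix();print(o["tcp_pos"])
def pj(n,P):
    p=r.camera_params(n);T=np.array(p["world_from_camera"]);q=T[:3,:3].T@(np.array(P)-T[:3,3])
    if n!="wrist": return (q[:2]/q[2]*p["fx"]+[p["cx"],p["cy"]]).round(1)
    h=np.hypot(q[0],q[1]);return (q[:2]*np.arctan2(h,q[2])/h*p["fx"]+[p["cx"],p["cy"]]).round(1)
for dz in(.014,.007,0,-.007,-.014):
  print(dz,[(pj("scene",o["tcp_pos"]+M@[sx,.018,dz])-[290,130])*5+[400,0] for sx in(.011,-.011)],[(pj("wrist",o["tcp_pos"]+M@[.011,s*.015,dz])-[220,150])*2 for s in(1,-1)])
E
```

```text
[0.52129274 0.06367718 0.13296327]
0.014 [array([697.5, 269. ]), array([649., 256.])] [array([255. , 214.2]), array([134.4, 214.2])]
0.007 [array([698. , 255.5]), array([649. , 242.5])] [array([257. , 224.6]), array([132. , 224.4])]
0 [array([698., 242.]), array([649., 229.])] [array([259.2, 235.6]), array([129.4, 235.4])]
-0.007 [array([698. , 228.5]), array([649. , 215.5])] [array([261.6, 247.6]), array([126.6, 247.4])]
-0.014 [array([698.5, 214.5]), array([648.5, 201.5])] [array([264.2, 260.4]), array([123.8, 260.2])]
```

The tips are about 13 mm behind the TCP, at roughly z = 0.146 and still above the wing top. I'll go down about 20 mm in steps, watching the force.

{"name": "move_arm", "arguments": {"rows": [0,0,0.5,0,0,0,1,0,0,0,1,0]}}

```text
clock: 5.22
tcp_pos: [0.5208, 0.0637, 0.1224]
orientation: [3.127, 0.302, -0.002]
contact_force: [-0.5, -0.3, -0.1]
grip_width: 0.0299
gripper_force: 0.0
```

{"name": "move_arm", "arguments": {"rows": [0,0,0.3,0,0,0,0.6,0,0,0,0.6,0]}}

```text
clock: 5.6
tcp_pos: [0.5211, 0.0637, 0.1168]
orientation: [3.127, 0.302, -0.001]
contact_force: [-0.1, 0.3, 0.9]
grip_width: 0.0302
gripper_force: 0.0
```

{"name": "move_arm", "arguments": {"rows": [0,0,0.2,0,0,0,0.2,0,0,0,0.2,0]}}

```text
clock: 5.98
tcp_pos: [0.5213, 0.0637, 0.115]
orientation: [-3.127, -0.302, -0.0]
contact_force: [0.3, 0.5, 0.1]
grip_width: 0.0298
gripper_force: 0.0
```

{"name": "move_arm", "arguments": {"rows": [0,0,0,0,0,0,0,0,0,0,0,0,0,0,0,0,0,0,0,0,0,0,0,0], "fingers": 0}}

```text
clock: 6.72
tcp_pos: [0.5211, 0.0649, 0.115]
orientation: [-3.126, -0.304, 0.0]
contact_force: [-0.6, 5.4, 1.0]
grip_width: 0.0099
gripper_force: 34.7
```

```bash
python3 - <<'E'
from h import *
s,t,o=delta([.5207,.0641,.1375],-78.8);print(s,t,o["contact_force"],o["moment"],o["gripper_force"],o["grip_width"])
E
```

```text
[-0.06  0.06 -2.25] -0.10106221107704982 [-0.58116245  5.38135479  0.99795898] [1.12497484 0.29940571 0.01558273] 34.71340298652649 0.009858620798705855
```

{"name": "move_arm", "arguments": {"rows": [0,-0.1,-0.03,-6,0,-0.1,-0.08,-16,0,-0.1,-0.14,-26,0,-0.1,-0.19,-36,0,-0.1,-0.24,-46,0,-0.1,-0.29,-56,0,-0.1,-0.35,-66,0,-0.1,-0.4,-76,0,-0.1,-0.45,-86,0,-0.1,-0.5,-92]}}

```text
clock: 7.98
tcp_pos: [0.5196, 0.066, 0.1198]
orientation: [-1.947, -2.462, 0.001]
contact_force: [-5.1, 5.9, 3.1]
grip_width: 0.01
gripper_force: 35.0
```

```bash
python3 - <<'E'
from h import *
s,t,o=delta([.5207,.065,.120],13);print(s,t,o["contact_force"],o["moment"],o["gripper_force"],o["grip_width"],o["tcp_pos"],o["joints"].round(2))
E
```

```text
[-0.12  0.08 -0.02] 0.32592455974499046 [-5.12329809  5.85436707  3.05914627] [ 1.34440742  1.07780694 -0.068416  ] 34.95555281639099 0.009998801050413909 [0.51962024 0.06600386 0.11980948] [-0.46  0.36  0.27  2.02 -0.13  0.78  0.12]
```

```bash
python3 - <<'E'
from h import *
o=r.get_obs();M=R.from_rotvec(o["orientation"]).as_matrix()
P=np.array([.5615,.0675]);a0=np.arctan2(.0648-P[1],.5203-P[0]);rad=.042
for k in range(1,11):
    th=np.radians(9.2*k-.0);d=rad*np.array([np.cos(a0-th)-np.cos(a0),np.sin(a0-th)-np.sin(a0),0])
    print((M.T@d*100).round(2)[:2],round(9.2*k,1))
E
```

```text
[0.65 0.16] 9.2
[1.27 0.43] 18.4
[1.84 0.8 ] 27.6
[2.34 1.24] 36.8
[2.77 1.77] 46.0
[3.1  2.35] 55.2
[3.34 2.98] 64.4
[3.47 3.64] 73.6
[3.5  4.32] 82.8
[3.42 4.98] 92.0
```

{"name": "move_arm", "arguments": {"rows": [0.65,0.16,0,9.2,1.27,0.43,0,18.4,1.84,0.8,0,27.6,2.34,1.24,0,36.8,2.77,1.77,0,46,3.1,2.35,0,55.2,3.34,2.98,0,64.4,3.47,3.64,0,73.6,3.5,4.32,0,82.8,3.42,4.98,0,92]}}

```text
clock: 9.22
tcp_pos: [0.561, 0.1111, 0.1199]
orientation: [-3.125, -0.296, 0.003]
contact_force: [-4.0, 4.9, 4.1]
grip_width: 0.0096
gripper_force: 34.9
```

```bash
python3 - <<'E'
from h import *
s,t,o=delta([.5207,.065,.120],13);print(o["contact_force"],o["moment"],o["gripper_force"],o["grip_width"],o["tcp_pos"],o["joints"].round(2))
d=o["tcp_pos"][:2]-[.5615,.0675];print(np.linalg.norm(d),np.degrees(np.arctan2(d[1],d[0])))
E
```

```text
[-4.00743066  4.88672402  4.06540617] [ 1.06557769  0.77127277 -0.11217957] 34.93638753890991 0.009607410098210378 [0.56102709 0.11111256 0.11992337] [-0.79  0.49  0.64  1.93 -0.39  0.85 -1.33]
0.04361512144589139 90.62125348877507
```

{"name": "move_arm", "arguments": {"rows": [0,0,0,0,0,0,0,0,0,0,0,0,0,0,-2,0,0,0,-6,0,0,0,-11,0,0,0,-13,0,0,0,-13,0], "fingers": 0.5}}

```text
clock: 10.22
tcp_pos: [0.5629, 0.1089, 0.2515]
orientation: [-3.126, -0.303, -0.005]
contact_force: [-0.3, 0.2, -0.3]
grip_width: 0.0428
gripper_force: 0.0
```

```bash
python3 - <<'E'
from h import *
import pickle
p=r.camera_params("wrist"); f=r.grab_frame("wrist"); cv2.imwrite("pics/w2.png",f);pickle.dump(p,open("w2.pkl","wb"))
s,t,o=delta([.5165,-.2406,.25],-71);print(s,t,o["tcp_pos"],o["joints"].round(2))
E
```

```text
[-1.116e+01  3.344e+01 -2.000e-02] -7.940751682143713 [0.56190542 0.10898858 0.25007039] [-0.88  0.33  0.74  1.8  -0.25  1.1  -1.43]
```

{"name": "move_arm", "arguments": {"rows": [-1.2,3.5,0,-1,-3,9,0,-3,-5,15,0,-4,-7,21,0,-5,-9,27,0,-6,-10.4,31,0,-7,-11.15,33.4,0,-7.9,-11.15,33.4,0,-7.9,-11.15,33.4,0,-7.9], "fingers": 0.7}}

```text
clock: 11.4
tcp_pos: [0.5162, -0.2387, 0.2488]
orientation: [-3.097, -0.518, 0.003]
contact_force: [-0.2, 0.5, -0.1]
grip_width: 0.0595
gripper_force: 0.0
```

```bash
python3 - <<'E'
from h import *
import pickle
p=r.camera_params("wrist"); f=r.grab_frame("wrist"); cv2.imwrite("pics/w3.png",f);pickle.dump(p,open("w3.pkl","wb"))
print(r.get_obs()["tcp_pos"])
def pj(p,P):
    T=np.array(p["world_from_camera"]);q=T[:3,:3].T@(np.array(P)-T[:3,3])
    h=np.hypot(q[0],q[1]);return (q[:2]*np.arctan2(h,q[2])/h*p["fx"]+[p["cx"],p["cy"]]).round(1)
p2=pickle.load(open("w2.pkl","rb")); v=pj(p2,[.5203,.0645,.1]); g=pj(p,[.5165,-.2406,.133]); print(v,g)
w2=cv2.imread("pics/w2.png")
u0,v0=(int(v[0])-50,int(v[1])-70);print("w2 crop",u0,v0)
a=cv2.resize(w2[v0:v0+140,u0:u0+100],None,fx=4,fy=4,interpolation=cv2.INTER_CUBIC)
u1,v1=(int(g[0])-50,int(g[1])-70);print("w3 crop",u1,v1)
b=cv2.resize(f[v1:v1+140,u1:u1+100],None,fx=4,fy=4,interpolation=cv2.INTER_CUBIC)
cv2.imwrite("pics/c5.png",np.hstack([a,b]))
E
```

```text
[ 0.51651513 -0.23830147  0.24906398]
[357.6 267.5] [320.7 223.7]
w2 crop 307 197
w3 crop 270 153
```

View pics/c5.png

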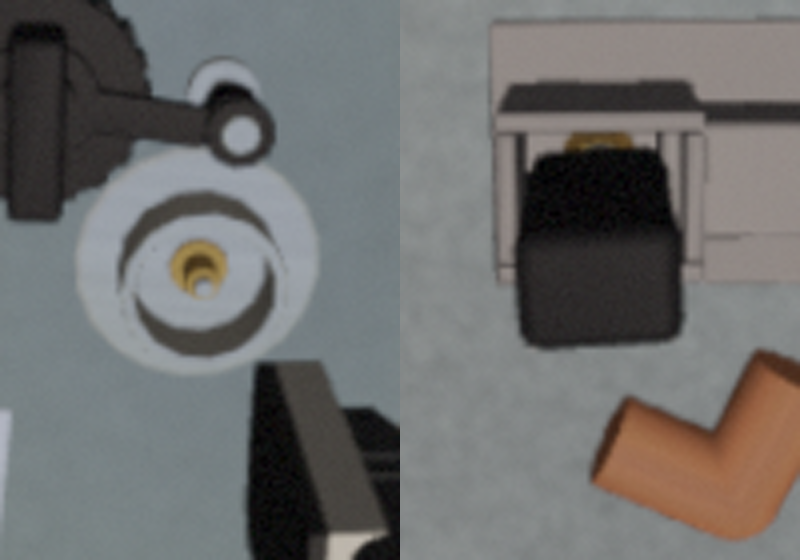

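```bash
python3 - <<'E'
from h import *
import pickle
p2=pickle.load(open("w2.pkl","rb"));p3=pickle.load(open("w3.pkl","rb"));p1=pickle.load(open("w1.pkl","rb"))
print("pin",atz(ray("wrist",307+204/4,197+288/4,p2),.102),"rim",atz(ray("wrist",307+200/4,197+272/4,p2),.104))
print("post",atz(ray("wrist",307+240/4,197+133/4,p2),.122))
g=ray("wrist",320.3,225,p3);print("gtop",atz(g,.133+.005),tri([g,ray("wrist",612.4,271.2,p1)]),tri([g,ray("wrist",612.4,271.2,p1),ray("scene",248.4,255.8),ray("top",408.4,257.8)]))
G=lambda x,y:atz(ray("wrist",270+(x-400)/4,153+y/4,p3),.138)
for A,B in[((520,235),(682,232)),((522,345),(682,337)),((682,232),(682,335)),((520,235),(522,345))]:
    d=G(*B)-G(*A);print(np.degrees(np.arctan2(d[1],d[0])),np.linalg.norm(d))
# chuck/pocket rim back edge
F=lambda x,y:atz(ray("wrist",270+(x-400)/4,153+y/4,p3),.06)
print("pocket rim",F(497,122),F(705,122),F(497,283),F(705,283))
print(delta([.5165,-.2406,.1],-71.5)[:2])
E
```

```text
pin [0.51967908 0.0641342  0.102     ] rim [0.52402586 0.06627089 0.104     ]
post [0.5618207  0.06831628 0.122     ]
gtop [ 0.51679666 -0.24020394  0.138     ] (array([ 0.51661854, -0.24035614,  0.13634363]), [np.float64(0.0002550572232213337), np.float64(0.00025505722322130705)]) (array([ 0.51654637, -0.24049401,  0.13672826]), [np.float64(0.0001931417588004113), np.float64(0.000552011749208873), np.float64(0.0009608348057601314), np.float64(0.001414750196340656)])
-69.83665413885336 0.03023523941205597
-67.9214732649921 0.030533690335837926
-160.0480008040424 0.02015820317539934
-160.78372657392288 0.021581031883026625
pocket rim [ 0.52654459 -0.21083013  0.06      ] [ 0.54261695 -0.2573247   0.06      ] [ 0.48891455 -0.22312708  0.06      ] [ 0.50543007 -0.27089828  0.06      ]
(array([-0.06,  0.24, 14.91]), np.float64(0.5447246212222012))
```

{"name": "move_arm", "arguments": {"rows": [-0.04,0.22,2,-1,-0.04,0.22,6,-1,-0.04,0.22,10,-1,-0.04,0.22,13,-1,-0.04,0.22,15,-1,-0.04,0.22,15.9,-1,-0.04,0.22,15.9,-1,-0.04,0.22,15.9,-1], "newtons": 60}}

```text
clock: 12.45
tcp_pos: [0.5175, -0.2424, 0.092]
orientation: [3.093, 0.544, 0.003]
contact_force: [0.1, 0.3, 0.6]
grip_width: 0.06
gripper_force: 0.0
```

```bash
python3 - <<'E'
from h import *
f=r.grab_frame("wrist"); s=r.grab_frame("scene")
a=cv2.resize(f[180:430,220:420],None,fx=2,fy=2);b=cv2.resize(s[210:310,200:280],None,fx=5,fy=5)
cv2.imwrite("pics/c6.png",np.hstack([a,b])); print(delta([.5166,-.2404,.09],-70)[:2])
E
```

```text
(array([-0.01, -0.21,  0.19]), np.float64(-0.05691451154231686))
```

View pics/c6.png

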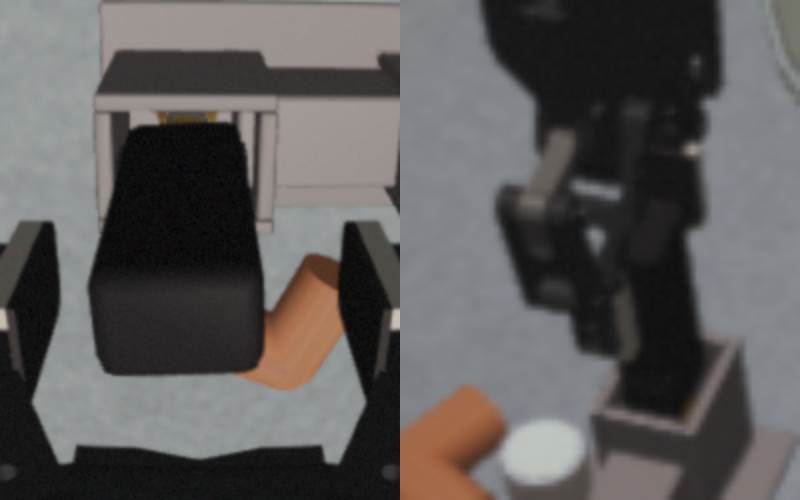

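{"name": "move_arm", "arguments": {"rows": [0,-0.24,-0.3,0,0,-0.24,-0.3,0,0,-0.24,-0.3,0]}}

```text
clock: 12.92
tcp_pos: [0.516, -0.2398, 0.0941]
orientation: [-3.094, -0.544, -0.0]
contact_force: [-0.1, -1.3, -0.5]
grip_width: 0.0598
gripper_force: 0.0
```

{"name": "move_arm", "arguments": {"rows": [0,0,0,0,0,0,0,0,0,0,0,0,0,0,0,0,0,0,0,0,0,0,0,0], "fingers": 0}}

```text
clock: 13.68
tcp_pos: [0.5161, -0.2398, 0.0941]
orientation: [-3.094, -0.544, -0.0]
contact_force: [-0.7, 0.1, 4.4]
grip_width: 0.0315
gripper_force: 58.8
```

```bash
python3 - <<'E'
from h import *
s,t,o=delta([.5166,-.2404,.09],-70);print(s,t,o["contact_force"],o["moment"],o["tcp_pos"],o["joints"].round(2),R.from_rotvec(o["orientation"]).as_matrix()[:,2].round(4))
E
```

```text
[0.03 0.07 0.41] -0.05214328130647061 [-0.71609235  0.05828056  4.37689403] [ 0.33805094  0.14117147 -0.0496855 ] [ 0.51606933 -0.2398346   0.09413479] [-0.18  0.54  0.67  1.95 -0.46  0.81 -0.47] [ 2.e-04  1.e-04 -1.e+00]
```

{"name": "move_arm", "arguments": {"rows": [0,0,-0.5,0,0,0,-2.5,0,0,0,-5,0,0,0,-8,0,0,0,-11,0,0,0,-14,0,0,0,-15,0,0,0,-15,0]}}

```text
clock: 14.68
tcp_pos: [0.5161, -0.2399, 0.2444]
orientation: [3.094, 0.544, 0.002]
contact_force: [0.4, 0.2, -1.8]
grip_width: 0.0311
gripper_force: 59.0
```

```bash
python3 - <<'E'
from h import *
s,t,o=delta([.5192,.0647,.235],-70);print(s,t,o["contact_force"],o["moment"],o["gripper_force"],o["grip_width"])
E
```

```text
[ 10.69 -28.52   0.95] -0.05235219994472118 [ 0.38419237  0.17547185 -1.75022622] [ 0.05617115 -0.02949752  0.0077813 ] 58.99971306324005 0.031097454643001867
```

Weight felt is 1.8 N, so the gauge is held. Next I move it over the valve.

{"name": "move_arm", "arguments": {"rows": [0.7,-2,0,0,2,-5.5,0,0,3.75,-10,0,0,5.6,-15,0,0,7.5,-20,0,0,9,-24,0,0,10,-26.8,0,0,10.5,-28,0,0,10.69,-28.52,0,0,10.69,-28.52,0,0]}}

```text
clock: 15.92
tcp_pos: [0.5191, 0.0636, 0.2437]
orientation: [3.094, 0.542, -0.001]
contact_force: [-0.5, -0.2, 0.2]
grip_width: 0.0311
gripper_force: 59.1
```

{"name": "move_arm", "arguments": {"rows": [0,0,0.4,0,0,0,0.9,0,0,0,0.9,0]}}

```text
clock: 16.3
tcp_pos: [0.5188, 0.0642, 0.2345]
orientation: [3.094, 0.543, -0.002]
contact_force: [-0.1, 0.4, -0.7]
grip_width: 0.0314
gripper_force: 59.1
```

```bash
python3 - <<'E'
from h import *
import pickle
o=r.get_obs();print(o["tcp_pos"],o["contact_force"],o["joints"].round(2))
C={}
for n in("wrist","scene","top"):
    C[n]=r.camera_params(n);cv2.imwrite(f"pics/h_{n}.png",r.grab_frame(n))
pickle.dump((C,o),open("h.pkl","wb"))
def pj(n,P):
    p=C[n];T=np.array(p["world_from_camera"]);q=T[:3,:3].T@(np.array(P)-T[:3,3])
    if n!="wrist": return (q[:2]/q[2]*p["fx"]+[p["cx"],p["cy"]]).round(1)
    h=np.hypot(q[0],q[1]);return (q[:2]*np.arctan2(h,q[2])/h*p["fx"]+[p["cx"],p["cy"]]).round(1)
ms=o["tcp_pos"]+[.0005,-.0006,-.089]
V=[.5197,.0641,.102]
for n in("wrist","scene","top"): print(n,pj(n,ms),pj(n,V))
w=cv2.imread("pics/h_wrist.png");s=cv2.imread("pics/h_scene.png")
u,v=pj("wrist",V).astype(int);u0,v0=u-50,v-75
a=cv2.resize(w[v0:v0+150,u0:u0+100],None,fx=4,fy=4,interpolation=cv2.INTER_CUBIC)
u,v=pj("scene",V).astype(int);u1,v1=u-25,v-37
b=cv2.resize(s[v1:v1+75,u1:u1+50],None,fx=8,fy=8,interpolation=cv2.INTER_CUBIC)
print(u0,v0,u1,v1);cv2.imwrite("pics/c7.png",np.hstack([a,b]))
E
```

```text
[0.51880179 0.06418183 0.23445161] [-0.10435185  0.39879101 -0.69691381] [-0.85  0.24  0.73  1.93 -0.19  1.03 -1.27]
wrist [318.8 233.3] [318.5 216.9]
scene [347.4 167.1] [347.5 183.6]
top [242.4 259.4] [245.2 260.6]
268 141 322 146
```

View pics/c7.png

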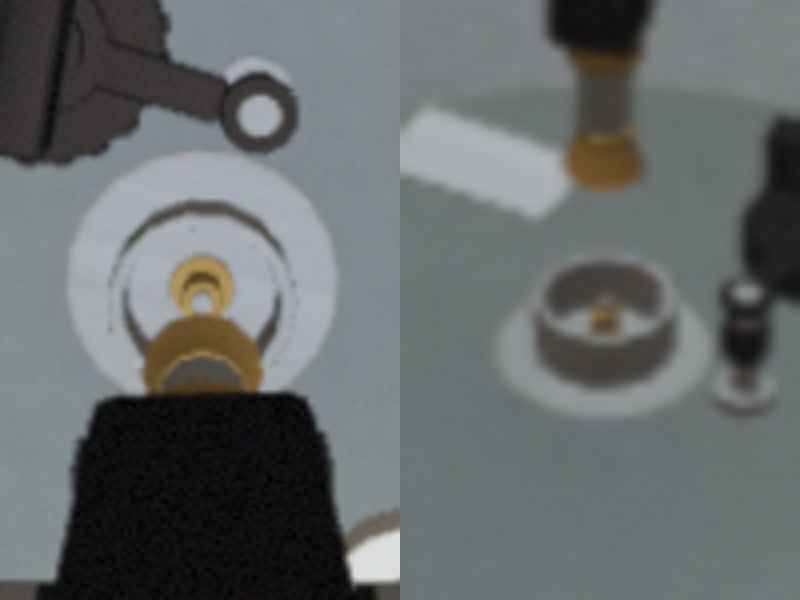

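The wrist crop shows the pin at (202,300) and the chuck centred at x = 204. The scene crop shows the chuck at x = 604 over the pin at 605, so they line up within about 0.5 mm and the cap is well clear. I'll lower it to just above contact.

{"name": "move_arm", "arguments": {"rows": [0.04,-0.02,0.7,0,0.04,-0.02,1.7,0,0.04,-0.02,2.7,0,0.04,-0.02,3.6,0,0.04,-0.02,4.3,0,0.04,-0.02,4.7,0,0.04,-0.02,5,0,0.04,-0.02,5,0,0.04,-0.02,5,0]}}

```text
clock: 17.58
tcp_pos: [0.5196, 0.0651, 0.1852]
orientation: [-3.094, -0.544, -0.001]
contact_force: [-0.6, -0.0, -1.2]
grip_width: 0.0313
gripper_force: 59.1
```

{"name": "move_arm", "arguments": {"rows": [0,0,0.1,0,0,0,0.2,0,0,0,0.2,0,0,0,0.2,0]}}

```text
clock: 18.08
tcp_pos: [0.5195, 0.065, 0.183]
orientation: [-3.094, -0.544, 0.0]
contact_force: [0.2, -0.3, -1.6]
grip_width: 0.0314
gripper_force: 59.1
```

```bash
cat > f.py <<'E'
from h import *
F=[];P=[]
for i in range(6):
    o=r.get_obs();F.append(np.r_[o["contact_force"],o["moment"]]);P.append(o["tcp_pos"]);r.grab_frame("top")
print(o["clock"],np.mean(F,0).round(2),np.mean(P,0).round(5),R.from_rotvec(o["orientation"]).as_matrix()[:,2].round(4))
E
python3 f.py
```

```text
18.325 [-0.06 -0.03 -1.28  0.02  0.01 -0.  ] [0.51948 0.06503 0.18301] [ 0.  0. -1.]
```

{"name": "move_arm", "arguments": {"rows": [-0.03,0.02,0.1,0,-0.03,0.02,0.15,0,-0.03,0.02,0.15,0,-0.03,0.02,0.15,0]}}

```text
clock: 18.88
tcp_pos: [0.5194, 0.0648, 0.1817]
orientation: [-3.094, -0.544, -0.001]
contact_force: [-1.0, 0.1, 0.6]
grip_width: 0.0312
gripper_force: 59.4
```

```bash
python3 f.py
```

```text
19.125 [-0.08  0.19  1.44  0.09  0.06  0.01] [0.5194  0.0648  0.18162] [ 2.e-04  1.e-04 -1.e+00]
```

{"name": "move_arm", "arguments": {"rows": [0,0,0.1,0,0,0,0.1,0,0,0,0.1,0,0,0,0.1,0]}}

```text
clock: 19.68
tcp_pos: [0.5194, 0.0648, 0.1806]
orientation: [-3.094, -0.544, -0.0]
contact_force: [0.4, 0.4, 3.7]
grip_width: 0.0309
gripper_force: 59.5
```

```bash
python3 f.py
```

```text
19.925 [-0.02  0.9   3.31  0.12 -0.02 -0.  ] [0.51935 0.06477 0.18055] [ 1.e-04  1.e-04 -1.e+00]
```

The stiffness matches the pin spring (4.6 N net, about 1.4 mm in). Another 1.2 mm brings it to about 2.6 mm.

{"name": "move_arm", "arguments": {"rows": [0,0,0.06,0,0,0,0.12,0,0,0,0.12,0,0,0,0.12,0]}}

```text
clock: 20.48
tcp_pos: [0.5194, 0.0648, 0.1794]
orientation: [-3.094, -0.544, -0.0]
contact_force: [0.1, 0.0, 4.2]
grip_width: 0.0314
gripper_force: 59.8
```

```bash
python3 f.py
```

```text
20.725 [-0.41  0.11  4.92  0.16  0.05 -0.  ] [0.51937 0.06476 0.1794 ] [ 2.e-04  1.e-04 -1.e+00]
```

{"name": "move_arm", "arguments": {"rows": [0,0,0,0,0,0,0,0,0,0,0,0,0,0,0,0,0,0,0,0,0,0,0,0,0,0,0,0,0,0,0,0,0,0,0,0,0,0,0,0]}}

```text
clock: 22.02
tcp_pos: [0.5194, 0.0648, 0.1794]
orientation: [-3.094, -0.544, -0.0]
contact_force: [0.5, -0.0, 4.5]
grip_width: 0.0312
gripper_force: 59.8
```

{"name": "move_arm", "arguments": {"rows": [0,0,0,0,0,0,0,0,0,0,0,0,0,0,0,0,0,0,0,0,0,0,0,0,0,0,0,0,0,0,0,0,0,0,0,0,0,0,0,0]}}

```text
clock: 23.28
tcp_pos: [0.5194, 0.0648, 0.1794]
orientation: [-3.094, -0.544, -0.0]
contact_force: [0.8, 0.4, 4.5]
grip_width: 0.0312
gripper_force: 59.8
```

{"name": "move_arm", "arguments": {"rows": [0,0,0,0,0,0,0,0,0,0,0,0,0,0,0,0,0,0,0,0,0,0,0,0,0,0,0,0,0,0,0,0,0,0,0,0,0,0,0,0]}}

```text
clock: 24.52
tcp_pos: [0.5194, 0.0648, 0.1794]
orientation: [-3.094, -0.544, -0.0]
contact_force: [-0.6, 0.2, 4.6]
grip_width: 0.0314
gripper_force: 59.8
```

{"name": "move_arm", "arguments": {"rows": [0,0,0,0,0,0,0,0,0,0,0,0,0,0,0,0,0,0,0,0,0,0,0,0,0,0,0,0,0,0,0,0,0,0,0,0,0,0,0,0]}}

```text
clock: 25.78
tcp_pos: [0.5194, 0.0647, 0.1794]
orientation: [-3.094, -0.544, -0.0]
contact_force: [0.1, 0.6, 5.2]
grip_width: 0.0313
gripper_force: 59.8
```

```bash
python3 f.py; python3 -c "
from bench import r
print(r.hand_in())"
```

```text
26.025 [-0.02  0.46  5.38  0.15  0.04  0.02] [0.51939 0.06476 0.17939] [ 3.e-04  1.e-04 -1.e+00]
the job is handed in; nothing more can be done
None
```

I handed the job in at about 26 s with the cap unscrewed and swung aside, and the gauge still held straight on the valve after over 5 s, pressing with about 6 N (pin roughly 2.5 mm in, estimated from the force).

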